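Load the vial tray on the shaker and set its speed lever

ROBOT

A 7-joint arm with a two-finger parallel gripper is mounted at the origin on a cart in front of the work surface, level with it; the furniture and walls round the work are solid. World frame = base frame: x ahead of the robot, y to its left, z up, the work surface at z = 0. Lengths are in mm, angles in rad, forces in N, time in s.
With the tool pointing down it reaches from about 400 to 925 mm from the base axis. Payload 5.6 kg.
Tool frame: the origin (TCP) lies at the centre of the arm's flange, where the gripper is bolted on; the fingertips stand 173 mm ahead of it and the grasp point (between the pads) lies 155 mm ahead of it; y points along the fingers, z is the direction in which the jaws open and shut, and the axes are right-handed (so a half turn about y gives the same grasp; the last joint's range is limited). The gripper opens to 85 mm and grips with 20 to 120 N. Pads are 22 mm wide; open, the fingers measure 114 mm over their backs; the gripper's body (76 mm by 85 mm) begins 54 mm behind the grasp point. The pads swing forward as they close: fully open they stand 13 mm farther back than shut.
Start: joints at [1.11, 0.468, -0.012, 1.603, 0.006, 1.071, -0.056], TCP at [263.703, -594.106, 404.69] pointing down, gripper open.
Joint ranges: [-2.53, 2.53], [-0.31, 2.02], [-1.57, 1.55], [0.28, 2.44], [-1.29, 4.43], [0.15, 1.84], [-2.92, 2.92]. Speed limits (rad/s): [2.57, 2.57, 3.14, 3.14, 3.14, 3.14, 3.14].

INTERFACE

Orientations are given as a rotation vector (axis times angle).
In Python, from rig import reach, move_l, set_joints, gripper_to, sleep, solve_ik, state, capture, camera_model, MotionError, sign_off gives the robot as it stands. Calls block until the motion is done:
- reach(position, orientation): joint-space move of the TCP to a pose.
- move_l(position, attitude=None, rate=150, contact_N=None): straight line of the TCP; attitude=None keeps the orientation; rate is the mean speed in mm/s. With contact_N (N) it stops when the force on the tool has changed by that much, and returns True; else False.
- set_joints(angles): joint-space move.
- gripper_to(opening, f_grip=None): opening from 0.0 (shut) to 1.0 (fully open); f_grip is the grip in N (None keeps the last); returns when the fingers have stopped.
- sleep(seconds).
- solve_ik(position, orientation): joint angles nearest the present ones, or None.
- state(): the state.
- capture(name): name is "scene" or "side" or "wrist"; returns (picture, depth): 400x640x3 uint8, red, green, blue; 400x640 float32, mm along the optical axis (not along the pixel's ray), 0 where there is no reading.
- camera_model(name): a dict with "camera_matrix" (3x3 intrinsics, pixels), "xyz" and "attitude" of the camera in the world; the wrist camera has in their place "hand_eye" (4x4, takes a point from camera to tool coordinates, whose origin is the TCP and whose axes are the tool frame's). Camera axes: x right, y down, z forward; pixel columns grow to the right and rows downward; lengths in mm; the calibration is good to about 2 mm. A picture is of the moment at which its call begins: read the wrist's pose just before it. camera_model takes no time and is no camera call.
A pose or a line that the arm cannot do raises MotionError and nothing moves.
- sign_off(): hands the job in, once; it reports no verdict.
The state is a dict: "time_s": time; "qpos": joint angles; "joint_vel": joint speeds; "joint_torque": joint torques, N m; "tool_pos": TCP position; "tcp_rot": TCP orientation; "wrist_force": force on the tool from outside, world axes, zero at the start; "wrist_torque": the same for the moment, N m; "width": opening from 0.0 (shut) to 1.0 (fully open).
Only numpy, scipy, OpenCV 4.12 (cv2) and the standard library are available. Lean on these libraries where they do the work, as an engineer would, in place of code of your own. Each camera call takes 0.05 s, during which the arm holds its last target. There are 200 camera calls.

TASK

Get the samples mixing: carry the open metal tray level by its handle, with its three vials standing loose in it, and set it down flat on the shaker platform, between the four corner stops with its handle still towards you, so that no vial falls over or leaves the tray. Then set the shaker's speed lever to half speed, which is straight up, and let go. Do not shift the small beaker or the round tin.

Things in the scene. Friction and masses are not known exactly. Their poses are not given: they have to be found in the camera images.
- tray_handle (a point): Handle of the tray. Point: centre of its bar, 115 mm above the tray's underside and 57 mm from the tray's centre along its -x (towards the robot). The bar is rigid, dark steel, along the tray's y: 104 mm long, 12 mm thick (along x), 24 mm tall, on two bent legs from the tray's front wall. Grip it firmly: the tray hangs out behind it. Tray about 0.3 kg with the handle, vials 0.03 kg each.
- tray_floor (a point): The tray: open, bright metal, 84 x 130 mm (its x by its y), walls 22 mm high and 3 mm thick, loose on the worktop at the left. Point: centre of its inner floor, 3 mm above its underside and 112 mm below the handle's height; x points away from its handle, y left, z up.
- vial_a_center (a point): A clear glass sample vial with a dark screw cap, standing loose on the tray floor (it topples if jerked or stopped short), 27 mm diameter, 62 mm high. Point: its centre, half-way up, 31 mm above its underside; z runs up along the vial.
- vial_b_center (a point): A second such clear glass sample vial with a dark screw cap, standing loose on the tray floor (it topples if jerked or stopped short), 27 mm diameter, 62 mm high. Point: its centre, half-way up, 31 mm above its underside; z runs up along the vial.
- vial_c_center (a point): A third such clear glass sample vial with a dark screw cap, standing loose on the tray floor (it topples if jerked or stopped short), 27 mm diameter, 62 mm high. Point: its centre, half-way up, 31 mm above its underside; z runs up along the vial.
- shaker_platform (a point): Low grey orbital shaker, 130 x 175 mm, fixed; platform does not move. Point: centre of the black mat's top, 58 mm above the worktop, where the tray's underside goes, handle on the robot's side. Four L-shaped corner stops, 14 mm higher, leave 99 mm (x) by 145 mm (y) between them: 7.5 mm to spare round the tray. x points away from the robot, y left, turned by the shaker's yaw.
- lever_pivot (a point): Pivot of the speed lever, in the white control pod (78 mm wide, 56 mm high) on the shaker's -y side; 140 mm from the platform's centre along -y, 42 mm along -x, 52 mm above the worktop; axes as the shaker's. To its right a tall fixed instrument (0.46 m) begins at y = -0.386, its front at x = 0.51: keep the wrist clear, and draw back towards the robot after setting the lever.
- lever_knob (a point): Centre of the lever's black ball knob, 22 mm diameter, 75 mm from the pivot on an 8 mm steel stem that rises from a slot in the pod's top.
- lever (a joint): Angle of the speed lever, rad: 0 is straight up (half speed, at the long middle one of five tick marks); positive leans away from the robot (shaker's +x); range -0.95 to 0.95. It starts leaning towards the robot, turns against light friction (about 1 N at the knob) and stays where it is left.
- small_beaker_center (a point): A bystander: small clear glass beaker, 54 mm diameter, 71 mm high, on the worktop between tray and shaker. Point: its centre, half-way up.
- septa_tin_center (a point): A bystander: round tin with lid, 62 mm diameter, 30 mm high, on the worktop beside the beaker. Point: its centre, half-way up.
- instrument_front (a point): Foremost part of the front of a tall fixed instrument at the back of the worktop between tray and shaker, 0.3 m wide: carry the tray past in front of it (handle at about x = 0.41 there), above the beaker. Over the shaker's rear a flat arm of another instrument juts out, 0.54 m up, its front edge at x = 0.577: keep the wrist in front of it.

How it is judged:
By the outcome, as a careful person would: the job done as asked, in the order asked, and still so for the second after the job is handed in, with the robot touching nothing.
It also fails if it takes over 64 s, if anything falls off the work surface, if the arm or the gripper's body presses on something with over 40 N, if the wrist force passes 120 N, or if a joint passes its speed limit or range.

## Working session

There is one attempt and no reset: what is moved stays moved. The work goes in short steps, each a Python script; the robot and the scene stay as the last script left them, time stands still between calls to the robot, and variables do not carry over. Pictures are saved under pics/ and viewed, about 8 in all and at most 12, crops included, and the job is handed in when it is done.

```bash
mkdir -p pics; ls; python3 - <<'E'
from rig import *
import cv2,numpy as np
for n in ("scene","side"):
    p,d=capture(n); cv2.imwrite(f"pics/{n}0.png",p[:,:,::-1]); np.save(f"{n}0.npy",d); np.save(f"{n}0_rgb.npy",p)
    print(n,camera_model(n))
print(camera_model("wrist")); print(state())
E
```

```text
pics
scene {'camera_matrix': array([[465.58160733,   0.        , 320.70138733],
       [  0.        , 465.58160733, 202.81661221],
       [  0.        ,   0.        ,   1.        ]]), 'xyz': array([-133.03038796,  692.41110134,  869.44553893]), 'attitude': array([-1.06586253,  2.35574798, -1.08152294])}
side {'camera_matrix': array([[495.42306433,   0.        , 312.8493563 ],
       [  0.        , 495.42306433, 204.89242506],
       [  0.        ,   0.        ,   1.        ]]), 'xyz': array([ 116.10415868, 1352.64380595,  630.97696397]), 'attitude': array([-0.36865071,  2.4432687 , -1.62716922])}
{'camera_matrix': array([[275.47303718,   0.        , 320.2319552 ],
       [  0.        , 275.47303718, 197.54476282],
       [  0.        ,   0.        ,   1.        ]]), 'hand_eye': array([[-1.07752933e-03,  9.59194535e-01,  2.82744908e-01,
        -7.29637966e+01],
       [ 1.48557201e-04, -2.82744915e-01,  9.59195127e-01,
         3.10645608e+01],
       [ 9.99999408e-01,  1.07556467e-03,  1.62170684e-04,
        -5.16353983e-01],
       [ 0.00000000e+00,  0.00000000e+00,  0.00000000e+00,
         1.00000000e+00]])}
{'time_s': 0.1, 'qpos': array([ 1.10997084,  0.46831524, -0.01160819,  1.60356559,  0.00599205,
        1.07141201, -0.05626346]), 'joint_vel': array([-0.00017159, -0.00175195, -0.00032927, -0.00324187,  0.00018282,
       -0.00024439,  0.00182044]), 'joint_torque': array([ 1.25277606e-03, -5.33522093e+01,  2.20483571e-02, -2.51967484e+01,
        1.15424002e-02,  4.28939267e-03, -4.79651032e-05]), 'tool_pos': array([ 263.61783409, -593.88309483,  403.80229796]), 'tcp_rot': array([-0.42258679,  1.99287114, -1.98960791]), 'wrist_force': array([ 0.16206432, -0.07996668, -0.21157086]), 'wrist_torque': array([-0.04750882, -0.02917638, -0.03582239]), 'width': 0.9994291579687881}
```

View pics/scene0.png

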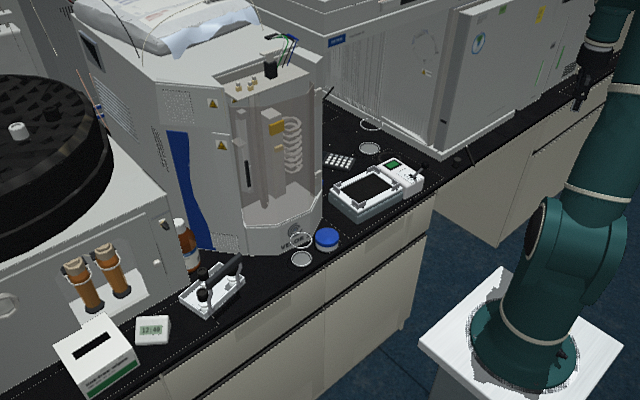

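View pics/side0.png

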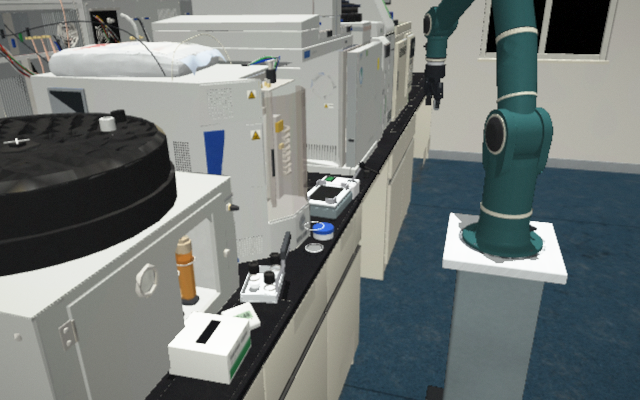

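The scene view shows the tray at about (212,293) with its handle at (225,270), the beaker at (302,250), the tin at (327,238), the shaker at (368,190) and the pod at (400,175). I'll crop in on these.

```bash
cat > h.py <<'E'
from rig import *
import cv2,numpy as np
from scipy.spatial.transform import Rotation as R
def cam(n,s=None):
    m=camera_model(n);T=np.eye(4)
    if n=="wrist":
        B=np.eye(4);B[:3,:3]=R.from_rotvec(s["tcp_rot"]).as_matrix();B[:3,3]=s["tool_pos"];T=B@m["hand_eye"]
    else:
        T[:3,:3]=R.from_rotvec(m["attitude"]).as_matrix();T[:3,3]=m["xyz"]
    return m["camera_matrix"],T
def cloud(K,T,d):
    v,u=np.mgrid[:d.shape[0],:d.shape[1]]
    P=np.stack([(u-K[0,2])/K[0,0]*d,(v-K[1,2])/K[1,1]*d,d],-1)@T[:3,:3].T+T[:3,3]
    P[d<=0]=np.nan
    return P
def proj(K,T,p):
    q=(np.atleast_2d(p)-T[:3,3])@T[:3,:3]
    return q[:,:2]/q[:,2:]*[K[0,0],K[1,1]]+K[:2,2]
def at_z(K,T,u,v,z):
    r=T[:3,:3]@np.array([(u-K[0,2])/K[0,0],(v-K[1,2])/K[1,1],1])
    return T[:3,3]+r*(z-T[2,3])/r[2]
E
python3 - <<'E'
from h import *
K,T=cam("scene");d=np.load("scene0.npy");P=cloud(K,T,d);p=np.load("scene0_rgb.npy")
a=cv2.resize(p[235:325,170:280],None,fx=5,fy=5,interpolation=2)
b=cv2.resize(p[150:225,320:435],None,fx=5,fy=5,interpolation=2)
c=np.zeros((600,800,3),np.uint8)
a=cv2.resize(p[240:325,170:260],(400,378),interpolation=2); b=cv2.resize(p[145:260,280:440],(800-400,288),interpolation=2)
c[:378,:400]=a;c[:288,400:]=b
cv2.imwrite("pics/crop.png",c[:380,:,::-1])
for n,(u,v) in dict(tin=(327,233),handle=(225,270),mat=(362,188),floor=(375,225)).items(): print(n,P[v,u])
E
```

```text
tin [492.0576884  112.13091442  30.53269895]
handle [485.2032604  409.78794472 119.00245735]
mat [540.38367151 -61.66187368  56.96244631]
floor [451.46367122 -26.7847955    1.02494528]
```

View pics/crop.png

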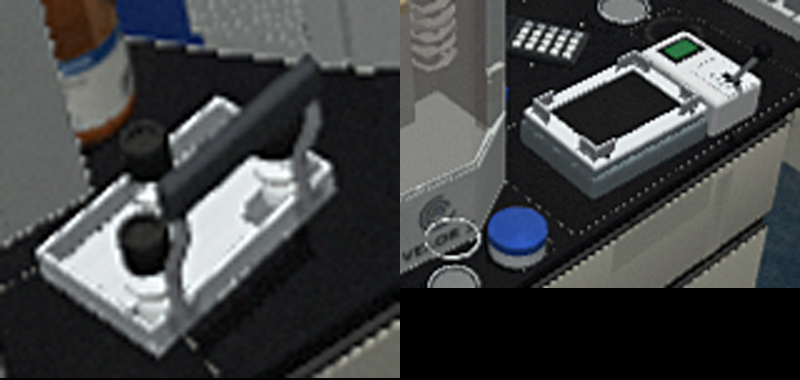

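```bash
python3 - <<'E'
from h import *
def rect(X): 
    (c,s,a)=cv2.minAreaRect(X[:,:2].astype(np.float32)); return np.round(c,1),np.round(s,1),round(a,1)
for n in("scene","side"):
    K,T=cam(n);P=cloud(K,T,np.load(n+"0.npy"));p=np.load(n+"0_rgb.npy").astype(int)
    x,y,z=P[...,0],P[...,1],P[...,2];g=p.max(-1)
    m=(z>100)&(z<135)&(x>380)&(x<560)&(y>320)&(y<520)&(g<110)
    H=P[m];print(n,"handle",m.sum(),rect(H),H[:,2].min(),np.percentile(H[:,2],[50,98]))
    t=m&(z>121);u,s,v=np.linalg.svd(P[t][:,:2]-P[t][:,:2].mean(0),full_matrices=False);print(P[t].mean(0),v[0],np.degrees(np.arctan2(v[0][1],v[0][0])))
    m=(z>50)&(z<64)&(x>450)&(x<650)&(y>-170)&(y<40)&(g<50);print("mat",m.sum(),rect(P[m]),np.median(P[m][:,2]))
    m=(z>24)&(z<34)&(x>420)&(x<560)&(y>60)&(y<160)&(p[...,2]>p[...,0]+50);print("tin",m.sum(),rect(P[m]))
    m=(z>75)&(z<160)&(x>430)&(x<560)&(y>-280)&(y<-120)&(g<90);print("knob",m.sum(),P[m].mean(0) if m.any() else 0)
    m=(z>56)&(z<80)&(x>380)&(x<580)&(y>320)&(y<520)&(g<60);print("caps",m.sum());
    if n=="scene": print(P[m][::12].round())
print(R.from_rotvec(state()["tcp_rot"]).as_matrix().round(3))
E
```

```text
scene handle 445 (array([489. , 410.7]), array([ 14. , 103.6]), 14.1) 100.32137173715762 [121.51848218 128.04237875]
[487.67244515 411.55532394 125.18950549] [ 0.23040469 -0.9730949 ] -76.67910154497739
mat 765 (array([525.6, -69.7]), array([125.9,  97.7]), 86.7) 57.365037953818614
tin 346 (array([487.1, 118.8]), array([61.1, 58.8]), 69.8)
knob 65 [ 450.45652359 -203.11108875  114.62857011]
caps 218
[[528. 362.  59.]
 [577. 425.  57.]
 [575. 428.  58.]
 [572. 432.  61.]
 [508. 371.  70.]
 [559. 420.  59.]
 [562. 430.  61.]
 [558. 437.  66.]
 [555. 434.  64.]
 [551. 432.  62.]
 [522. 456.  63.]
 [512. 449.  63.]
 [520. 463.  60.]
 [515. 463.  62.]
 [511. 463.  61.]
 [504. 464.  66.]
 [503. 463.  63.]
 [498. 463.  63.]
 [490. 460.  63.]]
side handle 166 (array([489.4, 411.5]), array([ 11.1, 104.9]), 11.1) 100.34209820465571 [122.87979931 128.60305525]
[487.85782362 419.27626851 125.96667011] [-0.21702929  0.97616509] 102.53460863879444
mat 261 (array([536.4, -63.2]), array([118.7,  72.4]), 85.0) 58.16073093726243
tin 162 (array([489.7, 120.7]), array([58.4, 58.9]), 88.6)
knob 25 [ 448.1612156  -199.37069816  118.91600078]
caps 162
[[-0.914 -0.001  0.406]
 [-0.406  0.001 -0.914]
 [ 0.    -1.    -0.002]]
```

```bash
cat >> h.py <<'E'
def rot(yaw_deg,flip=False):
    a=np.radians(yaw_deg+(180 if flip else 0))
    z=np.array([np.cos(a),np.sin(a),0]);y=np.array([0,0,-1.]);x=np.cross(y,z)
    return R.from_matrix(np.stack([x,y,z],1)).as_rotvec()
def look(name):
    s=state();p,d=capture("wrist");cv2.imwrite(f"pics/{name}.png",p[:,:,::-1]);np.save(name+".npy",d);np.save(name+"_rgb.npy",p)
    K,T=cam("wrist",s);np.savez(name+"_c.npz",K=K,T=T);return p,cloud(K,T,d),K,T
E
python3 - <<'E'
from h import *
pts=[((330,-330,400),0),((450,-80,400),0),((410,100,400),5),((489,411,270),13),((489,411,400),13),((480,-60,330),-3),((449,-204,272),87),((481,-204,282),87),((400,-204,350),87)]
for f in(0,1):
    for p,a in pts:
        q=solve_ik(p,rot(a,f));print(f,p,None if q is None else np.round(q,2))
reach((330,-330,400),rot(0)) if solve_ik((330,-330,400),rot(0)) is not None else print("no")
reach((450,-80,400),rot(0))
look("w1");print(state()["time_s"],state()["tool_pos"])
E
```

```text
0 (330, -330, 400) [ 1.03  0.19 -0.35  2.02  0.08  0.94  0.64]
0 (450, -80, 400) [ 0.6   0.2  -0.55  2.03  0.13  0.95 -0.01]
0 (410, 100, 400) [ 0.57  0.2  -0.96  2.09  0.2   0.95 -0.41]
0 (489, 411, 270) [-0.17  0.8  -0.86  1.69  0.71  1.   -1.06]
0 (489, 411, 400) [-0.16  0.62 -0.87  1.59  0.51  1.16 -0.92]
0 (480, -60, 330) [ 0.51  0.35 -0.53  2.04  0.24  0.81 -0.22]
0 (449, -204, 272) [ 0.87  0.49 -0.62  2.05  0.42  0.73  1.5 ]
0 (481, -204, 282) [ 0.84  0.51 -0.62  1.98  0.42  0.78  1.49]
0 (400, -204, 350) [ 1.    0.28 -0.68  2.09  0.24  0.84  1.69]
1 (330, -330, 400) [ 0.5   0.16  0.23  2.05 -0.05  0.94 -2.38]
1 (450, -80, 400) [-1.03  0.37  1.39  2.11 -0.43  1.   -2.55]
1 (410, 100, 400) [ 0.8   0.33 -1.27  2.08  0.38  1.    2.56]
1 (489, 411, 270) [ 0.03  1.12 -1.34  1.67  1.13  1.32  1.84]
1 (489, 411, 400) [ 0.04  0.89 -1.33  1.58  0.87  1.37  1.98]
1 (480, -60, 330) [-0.94  0.67  1.36  2.12 -0.79  1.02 -2.35]
1 (449, -204, 272) [ 0.45  0.41 -0.1   2.08  0.07  0.66 -1.33]
1 (481, -204, 282) [ 0.42  0.43 -0.1   2.    0.06  0.71 -1.34]
1 (400, -204, 350) [ 0.53  0.21 -0.15  2.12  0.04  0.81 -1.27]
2.2833 [449.89625648 -81.83700998 399.77888181]
```

View pics/w1.png

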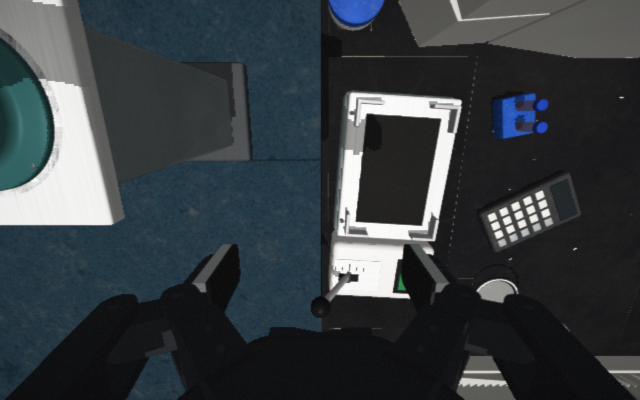

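The wrist view shows the mat with corners at about (365,112), (443,122), (426,225) and (357,222). The four stops are around it, the lever knob is at (321,306), the slot at (347,278), and the tin is at the top edge.

```bash
python3 - <<'E'
from h import *
c=np.load("w1_c.npz");K,T=c["K"],c["T"];P=cloud(K,T,np.load("w1.npy"));p=np.load("w1_rgb.npy").astype(int);g=p.max(-1)
x,y,z=P[...,0],P[...,1],P[...,2]
def rect(m):
    k=cv2.morphologyEx(m.astype(np.uint8),cv2.MORPH_OPEN,np.ones((3,3)));n,l,s,_=cv2.connectedComponentsWithStats(k);i=1+s[1:,4].argmax();m=l==i
    r=cv2.minAreaRect(P[m][:,:2].astype(np.float32));return m.sum(),np.round(r[0],1),np.round(r[1],1),round(r[2],2),np.median(z[m])
reg=(x>430)&(x<640)&(y>-170)&(y<40)
print("mat",rect(reg&(z>50)&(z<66)&(g<60)))
v,u=np.where(reg&(z>48)&(z<80)); print(u.min(),u.max(),v.min(),v.max())
print("top",rect(reg&(z>48)&(z<80)&(y>-155)))
print("stops",rect(reg&(z>66)&(z<80)), )
m=reg&(z>66)&(z<80);r=cv2.minAreaRect(P[m][:,:2].astype(np.float32));print(r,m.sum())
# corners on z=58 plane of mat
for uv in((365,112),(443,122),(426,225),(357,222)):print(at_z(K,T,*uv,58).round(1))
m=(z>95)&(z<160)&(x>400)&(x<500)&(y>-260)&(y<-150)&(g<70)
X=P[m];v,u=np.where(m);print("knob",len(X),X.mean(0),np.percentile(X,[2,98],0),u.mean(),v.mean())
print("slot",at_z(K,T,347,278,56)); print("tall tick?")
E
```

```text
mat (np.int64(7366), array([536.8, -70.8]), array([124.2,  80.4]), 86.38, np.float64(57.75662480994524))
333 461 92 250
top (np.int64(15065), array([537.4, -70.5]), array([167.1, 121.7]), 86.26, np.float64(57.15164876729193))
stops (np.int64(259), array([581. , -10.8]), array([27.2, 28.5]), 86.11, np.float64(71.360346919714))
((537.6260375976562, -70.97925567626953), (153.02651977539062, 107.2784652709961), 86.31184387207031) 876
[499.   -4.5  58. ]
[584.4 -15.   58. ]
[ 578.8 -135.5   58. ]
[ 495.  -131.4   58. ]
knob 349 [ 450.59530359 -201.18496152  122.88229079] [[ 440.64970027 -211.58032391  112.20408292]
 [ 459.89580983 -194.71871902  128.21488278]] 320.3581661891117 306.62464183381087
slot [ 485.16719236 -209.90225236   56.        ]
tall tick?
```

```bash
python3 - <<'E'
from h import *
reach((410,100,420),rot(5)); reach((480,390,400),rot(13))
sleep(.2);p,P,K,T=look("w2");s=state();print(s["time_s"],s["tool_pos"],np.round(s["qpos"],2),s["wrist_force"])
x,y,z=P[...,0],P[...,1],P[...,2];g=p.max(-1)
m=(z>106)&(z<135)&(x>380)&(x<580)&(y>320)&(y<500)&(g<110)
v,u=np.where(m);print(m.sum(),u.min(),u.max(),v.min(),v.max())
r=cv2.minAreaRect(P[m][:,:2].astype(np.float32));print(r,np.percentile(z[m],[2,50,98]))
E
```

```text
4.45 [480.53342058 388.89087342 400.48282779] [-0.1   0.6  -0.9   1.65  0.5   1.15 -0.91] [-0.42102172 -0.33907265 -0.33368603]
1134 329 343 117 229
((491.3885803222656, 412.02581787109375), (11.968036651611328, 102.89157104492188), 13.029172897338867) [111.10949016 125.93607355 127.79404818]
```

View pics/w2.png

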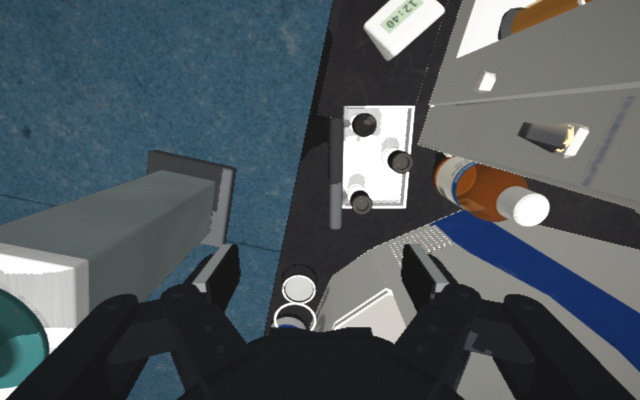

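The tray's handle runs from (330,118) to (343,229), and all three capped vials are standing inside the tray at (363,124), (400,160) and (361,203). Next I'll check clearance and grasp.

```bash
python3 - <<'E'
from h import *
Ks,Ts=cam("scene");P=cloud(Ks,Ts,np.load("scene0.npy")).reshape(-1,3)
for y0 in range(0,500,50):
    m=(P[:,2]>130)&(P[:,2]<450)&(P[:,1]>y0)&(P[:,1]<y0+50)&(P[:,0]>420);print(y0,np.percentile(P[m,0],1).round() if m.sum()>20 else None,end="; ")
for z0 in(75,100,):
    m=(P[:,2]>z0)&(P[:,1]>0)&(P[:,1]<350)&(P[:,0]>420);print(z0,P[m,0].min())
o=rot(13)
move_l((491,412,400),o,rate=80); 
print(move_l((491,412,272),o,rate=80,contact_N=15)); print(state()["tool_pos"])
gripper_to(0.0,110); sleep(.3);s=state();print(s["width"],s["tool_pos"],s["wrist_force"],s["wrist_torque"])
for y in range(400,-80,-40):
    if solve_ik((410,y,380),rot(13 if y>300 else 13-16.7*(400-y)/467)) is None:print("noik",y)
E
```

```text
0 None; 50 547.0; 100 523.0; 150 523.0; 200 529.0; 250 545.0; 300 578.0; 350 637.0; 400 644.0; 450 583.0; 75 500.3517786126111
100 516.3936077370693
False
[491.11128524 412.1608439  272.52400975]
0.1175637237344012 [490.91727887 412.05470567 272.15384769] [-0.36461163 -1.0127176   3.12494494] [-0.16886927  0.22033009  0.02340873]
```

```bash
python3 - <<'E'
from h import *
for y in range(300,40,-20):
    q=solve_ik((403,y,375),rot(0))
    if q is None:print("noik",y)
move_l((491,412,312),rate=30); sleep(.3);s=state();print(s["time_s"],s["tool_pos"],s["wrist_force"],s["wrist_torque"],s["width"])
p,P,K,T=look("w3")
p,d=capture("side");Q=cloud(*cam("side"),d)
c=np.zeros((400,640,3),np.uint8);c=np.vstack([cv2.resize(look("w3")[0][60:260,260:460],(400,400)),]);e=cv2.resize(p[200:320,220:340],(400,400))
cv2.imwrite("pics/lift.png",np.hstack([c,e])[:,:,::-1])
x,y,z=P[...,0],P[...,1],P[...,2];g=_=None
m=(x>500)&(x<610)&(y>350)&(y<500)&(z>35)&(z<55);X=P[m];A=np.c_[X[:,:2]-X[:,:2].mean(0),np.ones(len(X))];print("floor plane slopes",m.sum(),np.linalg.lstsq(A,X[:,2],rcond=None)[0])
E
```

```text
9.4167 [490.98421861 412.00216082 311.90525717] [ 0.4203057  -0.21813109 -3.37381039] [0.01910173 0.11769815 0.04203972] 0.11772144924598896
floor plane slopes 9349 [2.87161432e-02 4.45830520e-03 4.34436526e+01]
```

View pics/lift.png

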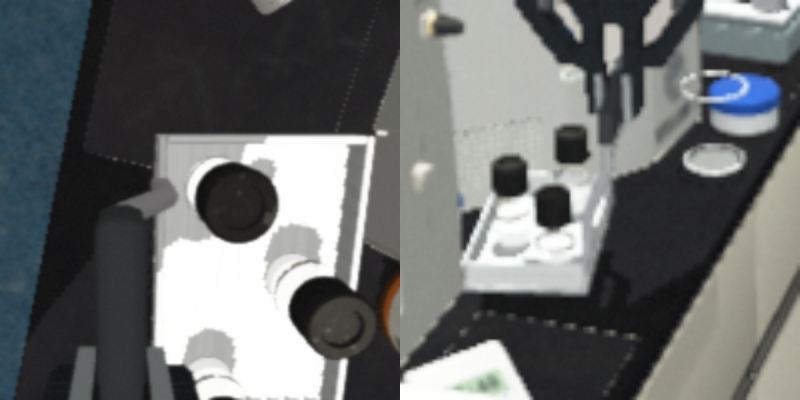

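The tray is lifted about 40 mm and level to about 1°, with all three vials upright. Next is the carry.

```bash
python3 - <<'E'
from h import *
move_l((480,410,378),rot(13),rate=50)
move_l((403,340,378),rot(0),rate=60)
move_l((403,60,378),rot(0),rate=70)
move_l((440,-66,378),rot(-3.7),rate=60)
move_l((480.4,-67.1,370),rot(-3.7),rate=40)
sleep(.4);s=state();print(s["time_s"],s["tool_pos"],s["wrist_force"],s["width"])
p,P,K,T=look("w4")
x,y,z=P[...,0],P[...,1],P[...,2]
m=(x>490)&(x<600)&(y>-150)&(y<20)&(z>95)&(z<112);X=P[m];A=np.c_[X[:,:2]-X[:,:2].mean(0),np.ones(len(X))];print("slopes",m.sum(),np.linalg.lstsq(A,X[:,2],rcond=None)[0])
cv2.imwrite("pics/w4c.png",cv2.resize(p[40:300,260:500],None,fx=2.3,fy=2.3)[:,:,::-1])
E
```

```text
21.0167 [480.36305539 -67.12647117 370.04663329] [ 0.0597926  -0.61974672 -3.59507959] 0.11774721222367052
slopes 8269 [ 2.58350831e-02 -3.13019222e-03  1.01277388e+02]
```

View pics/w4c.png

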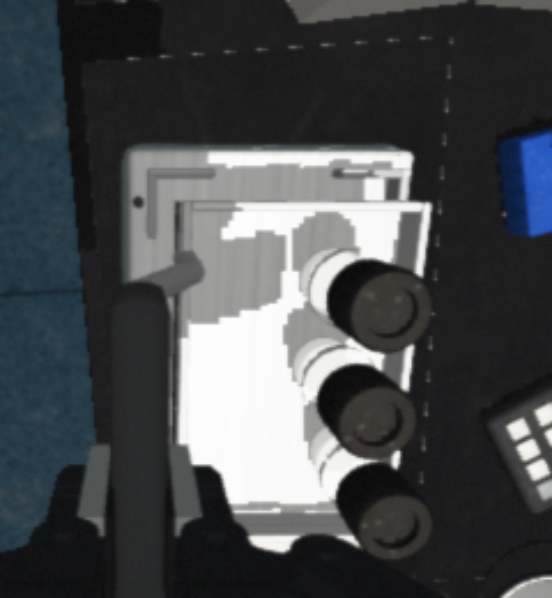

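All three vials are upright. They have slid back to near the rear wall, so I'll decelerate gently. Now I'll measure the tray against the stops.

```bash
python3 - <<'E'
from h import *
c=np.load("w4_c.npz");K,T=c["K"],c["T"];P=cloud(K,T,np.load("w4.npy"));p=np.load("w4_rgb.npy").astype(int)
C=np.array([537.3,-70.8]);a=np.radians(-3.7);Rm=np.array([[np.cos(a),-np.sin(a)],[np.sin(a),np.cos(a)]])
L=(P[...,:2]-C)@Rm;z=P[...,2]   # shaker frame
ok=(abs(L[...,0])<75)&(abs(L[...,1])<100)
rim=ok&(z>115)&(z<124)&(p.max(-1)>120)
X=L[rim];print("rim",rim.sum(),np.percentile(X,[1,50,99],0).round(1),z[rim].min())
for lo,hi in((-60,-40),(-40,0),(0,40),(40,60)):
    m=rim&(L[...,1]>lo)&(L[...,1]<hi);print(lo,np.percentile(L[m][:,0],[2,10,90,98]).round(1))
m=rim&(L[...,0]>-30)&(L[...,0]<30)&(L[...,1]>0);print("left wall y",np.percentile(L[m][:,1],[2,50,98]),np.polyfit(L[m][:,0],L[m][:,1],1))
st=ok&(z>66)&(z<76);X=L[st];print("stops",st.sum(),X.min(0),X.max(0))
cap=ok&(z>150)&(z<170)&(p.max(-1)<70)&(L[...,0]>-20);print("caps",cap.sum(),L[cap].min(0),L[cap].max(0))
E
```

```text
rim 1309 [[-41.4 -64.1]
 [  6.1  38.9]
 [ 42.   64.3]] 115.00013633181447
-60 [15.8 16.1 21.3 21.4]
-40 [-41.3 -41.   40.2  41.9]
0 [-41.5 -41.   40.5  41.8]
40 [-40.9 -40.2  41.5  42.1]
left wall y [ 2.18235889 62.07005349 64.31277981] [-0.4419134  50.93374723]
stops 460 [-52.82728908  48.32296531] [53.94851199 75.94467209]
caps 3492 [  2.13967544 -45.55213529] [36.72446484 48.65908061]
```

```bash
python3 - <<'E'
from h import *
o=rot(-3.7)
move_l((480.2,-67.1,336),o,rate=25)
print(move_l((480.2,-67.1,328.5),o,rate=8,contact_N=4)); sleep(.3);s=state();print(s["time_s"],s["tool_pos"],s["wrist_force"],s["wrist_torque"])
p,P,K,T=look("w5");cv2.imwrite("pics/w5c.png",cv2.resize(p[40:300,260:500],None,fx=2.3,fy=2.3)[:,:,::-1])
E
```

```text
True
23.5917 [480.16743038 -67.08012183 330.02566742] [-0.56443573 -0.21947254  6.37824965] [ 0.0050615  -0.00310185  0.00117155]
```

View pics/w5c.png

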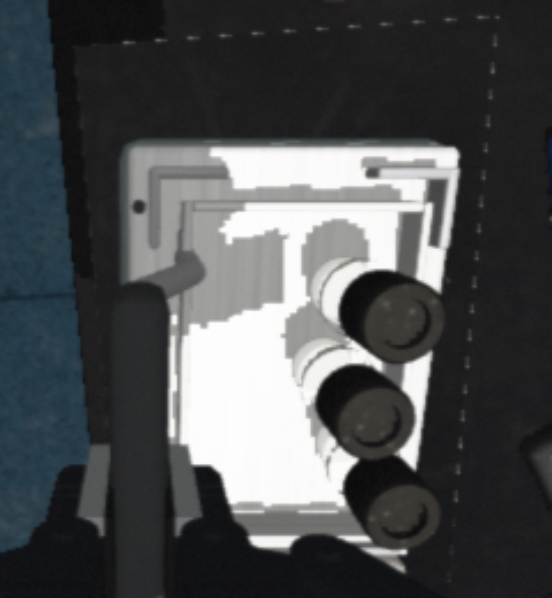

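The tray sits between the stops with all vials upright. Now release it, back off and look at the lever.

```bash
python3 - <<'E'
from h import *
gripper_to(0.6); s=state();print(s["width"],s["wrist_force"])
move_l((480.2,-67.1,420),rate=80)
reach((415,-150,420),rot(86.3)) 
sleep(.2);p,P,K,T=look("w6");s=state();print(s["time_s"],s["tool_pos"],np.round(s["qpos"],2))
C=np.array([537.3,-70.8]);a=np.radians(-3.7);Rm=np.array([[np.cos(a),-np.sin(a)],[np.sin(a),np.cos(a)]])
L=(P[...,:2]-C)@Rm;z=P[...,2];x,y=P[...,0],P[...,1]
m=(z>105)&(z<135)&(x>425)&(x<475)&(y>-235)&(y<-175)&(p.max(-1)<90);X=P[m];v,u=np.where(m)
print("knob",m.sum(),X.mean(0),X.min(0),X.max(0),u.min(),u.max(),v.min(),v.max())
print(at_z(K,T,(u.min()+u.max())/2,(v.min()+v.max())/2,117))
rim=(abs(L[...,0])<50)&(abs(L[...,1])<75)&(z>76)&(z<84)&(p.max(-1)>110);print("rim",rim.sum(),np.percentile(L[rim],[1,99],0),np.median(z[rim]))
st=(abs(L[...,0])<60)&(abs(L[...,1])<85)&(z>67)&(z<76)&((abs(L[...,1])>70)|(abs(L[...,0])>47));print("stops",L[st].min(0),L[st].max(0))
E
```

```text
0.6000583852125184 [-0.19042045  0.01387565 -0.20983946]
27.1667 [ 415.09958917 -149.79273215  420.01528553] [ 1.31  0.29 -1.17  2.02  0.31  1.03  1.49]
knob 289 [ 447.12576387 -203.50200444  124.81118708] [ 439.13925297 -213.24871599  117.10797139] [ 458.03097514 -194.51081765  129.45839866] 260 279 215 233
[ 449.99133482 -204.77380333  117.        ]
rim 570 [[-44.5404786  -64.74717439]
 [ 40.85328897  64.20846695]] 79.42702617805688
stops [-54.18474552 -76.27334573] [52.48009604 76.71018198]
```

View pics/w6.png

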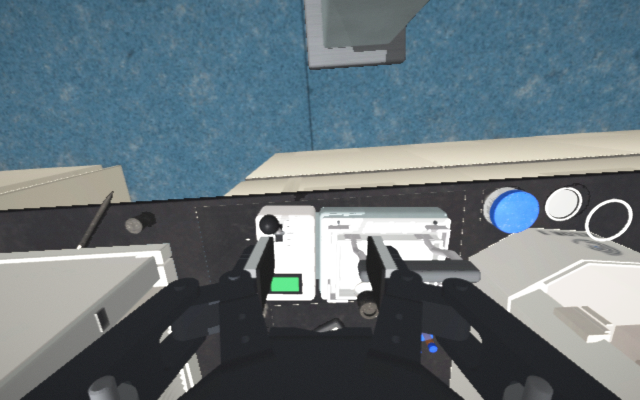

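The tray is flat (rim 79.4 mm against 80 expected) and centred, and the knob is at pixel (269,224), giving (450,-204.8,117). This agrees with the pivot geometry (θ about -0.5). Now I'll set the lever.

```bash
python3 - <<'E'
from h import *
o=rot(86.3); a=np.radians(-3.7);xs=np.array([np.cos(a),np.sin(a),0])
piv=np.array([537.3,-70.8,0])+xs*-42+np.array([-xs[1],xs[0],0])*-140+[0,0,52]; print(piv)
kp=lambda t:piv+75*(np.sin(t)*xs+np.array([0,0,np.cos(t)]))+[0,0,155]
t0=-.505;print(kp(t0)-[0,0,155])
move_l((kp(t0)[0],kp(t0)[1],400),o,rate=120)
print(move_l(kp(t0),o,rate=80,contact_N=12))
gripper_to(0.0,20);s=state();print(s["width"],s["wrist_force"],s["tool_pos"])
for t in np.linspace(t0,0,6)[1:]: move_l(kp(t),o,rate=30)
sleep(.3);s=state();print(s["time_s"],s["wrist_force"],s["tool_pos"],s["width"])
gripper_to(0.5);sleep(.2);print(state()["wrist_force"])
move_l(kp(0)+[0,0,90],o,rate=100)
move_l((400,-190,420),o,rate=120);sleep(.2)
p,P,K,T=look("w7");print(state()["time_s"])
x,y,z=P[...,0],P[...,1],P[...,2]
m=(z>112)&(z<145)&(x>455)&(x<520)&(y>-235)&(y<-175)&(p.max(-1)<90);v,u=np.where(m)
print("knob",m.sum(),P[m].min(0),P[m].max(0),at_z(K,T,(u.min()+u.max())/2,(v.min()+v.max())/2,127))
cv2.imwrite("pics/w7c.png",cv2.resize(p[150:350,200:460],None,fx=3,fy=3)[:,:,::-1])
E
```

```text
[ 486.35302088 -207.79782961   52.        ]
[ 450.14309581 -205.4562388   117.63808558]
False
0.24004364906955675 [-1.25479733 -3.31799175  5.00948211] [ 450.11464825 -206.28127304  272.95682291]
32.3167 [-0.73238045 -5.13962965 -1.46375244] [ 486.29464275 -208.70538002  281.74340587] 0.23646317178830317
[ 0.07472164 -0.06293331 -0.14939047]
35.1417
knob 264 [ 470.73778723 -216.14447258  124.84599518] [ 487.85316659 -198.04527249  138.86947798] [ 481.6907656  -207.38240169  127.        ]
```

View pics/w7c.png

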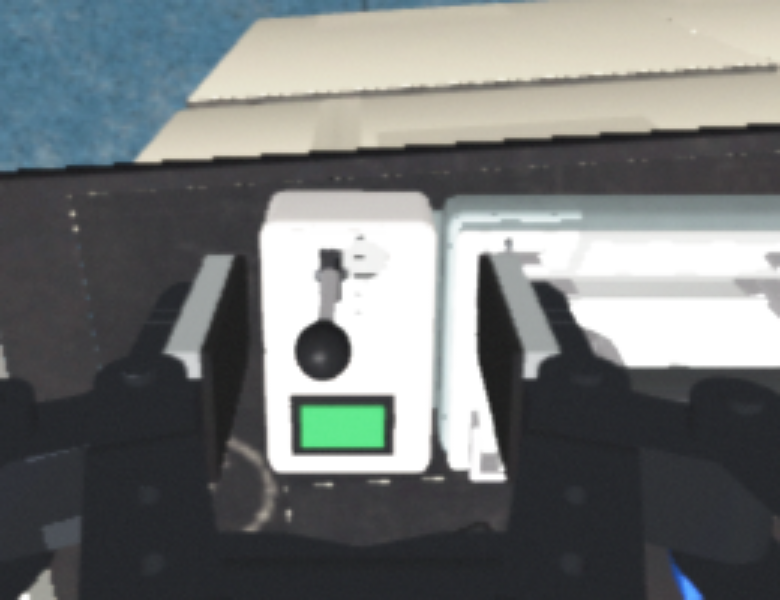

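The lever now looks near upright: knob at crop (323,350), stem rising from the slot at (330,262). The first x estimate was 482 against 486 expected, so I'll check it with a sphere fit from several cameras.

```bash
python3 - <<'E'
from h import *
from scipy.optimize import least_squares
def fit(name,P,p,c0):
    m=(np.linalg.norm(P-c0,axis=-1)<20)&(P[...,2]>c0[2]-8)&(p.max(-1)<100)
    X=P[m]; f=least_squares(lambda c:np.linalg.norm(X-c,axis=1)-11,c0,loss="soft_l1")
    v,u=np.where(m);print(name,m.sum(),f.x.round(1),round(f.cost/max(1,m.sum()),2))
s=state()
c=np.load("w7_c.npz");P=cloud(c["K"],c["T"],np.load("w7.npy"));fit("w7",P,np.load("w7_rgb.npy"),np.array([484,-207,127.]))
print("img centre", at_z(c["K"],c["T"],307.7,266.7,127), "slot",at_z(c["K"],c["T"],310,237,56))
c=np.load("w6_c.npz");P=cloud(c["K"],c["T"],np.load("w6.npy"));fit("w6",P,np.load("w6_rgb.npy"),np.array([450,-205,117.]))
c=np.load("w1_c.npz");P=cloud(c["K"],c["T"],np.load("w1.npy"));fit("w1",P,np.load("w1_rgb.npy"),np.array([450,-205,117.]))
K,T=cam("scene");fit("scene0",cloud(K,T,np.load("scene0.npy")),np.load("scene0_rgb.npy"),np.array([450,-205,117.]))
p,d=capture("scene");fit("scene",cloud(K,T,d),p,np.array([484,-207,127.]))
p,d=capture("side");fit("side",cloud(*cam("side"),d),p,np.array([484,-207,127.]))
# pod footprint and platform in w7 for consistency
c=np.load("w7_c.npz");P=cloud(c["K"],c["T"],np.load("w7.npy"));x,y,z=P[...,0],P[...,1],P[...,2]
m=(z>50)&(z<62)&(x>400)&(x<620)&(y<-166)&(y>-260);r=cv2.minAreaRect(P[m][:,:2].astype(np.float32));print("pod",r)
E
```

```text
w7 275 [ 482.4 -207.4  126.7] 0.12
img centre [ 482.54644797 -207.23296904  127.        ] slot [ 480.56489882 -207.02893323   56.        ]
w6 299 [ 450.  -205.4  117.4] 0.12
w1 345 [ 450.5 -205.8  117.1] 0.11
scene0 50 [ 449.  -206.9  117. ] 0.63
scene 51 [ 481.4 -208.5  125.8] 0.85
side 31 [ 483.4 -207.6  127.9] 1.32
pod ((526.857421875, -202.15985107421875), (77.1295394897461, 127.24884796142578), 86.21288299560547)
```

All three cameras put the knob about 4 mm short (x about 482, expected 486), roughly -0.05 rad. I'll take a closer look at the ticks and stem to confirm before nudging it.

```bash
python3 - <<'E'
from h import *
move_l((400,-203,330),rot(86.3),rate=100);sleep(.2)
p,P,K,T=look("w8");print(state()["time_s"])
x,y,z=P[...,0],P[...,1],P[...,2]
m=(abs(y+207)<9)&(x>465)&(x<500)&(z>66)&(z<112);X=P[m];
if m.sum()>10:
    f=np.polyfit(X[:,2],X[:,0],1);print("stem",m.sum(),f,"x at z=52,127:",np.polyval(f,[52,127]))
uv=proj(K,T,[486.35,-207.8,56]);k=proj(K,T,[[486.35,-207.8,127],[482.4,-207.4,126.8]]);print(uv,k)
u0,v0=int(uv[0,0]),int(uv[0,1]);a=max(0,u0-75);b=max(0,v0-50);q=p[b:b+120,a:a+150].copy()
q=cv2.resize(q,None,fx=5,fy=5,interpolation=cv2.INTER_CUBIC)
for w,col in((uv[0],(255,0,0)),(k[0],(0,255,0)),(k[1],(255,255,0))): cv2.drawMarker(q,tuple(int(t) for t in (w-[a,b]+.5)*5),col,0,14,1)
cv2.imwrite("pics/w8c.png",q[:,:,::-1]);print(a,b)
E
```

```text
36.55
stem 263 [-5.66195612e-02  4.86088633e+02] x at z=52,127: [483.14441542 478.89794834]
[[320.15540501 278.72791884]] [[320.12262803 331.54962311]
 [320.31669539 327.07591289]]
245 228
```

View pics/w8c.png

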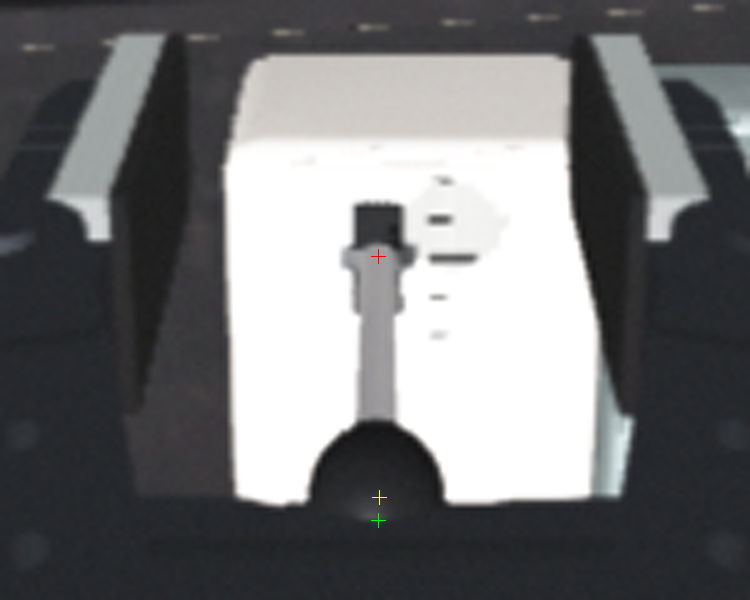

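The red pivot marker lies on the long middle tick's row, so the pivot estimate holds. The stem slope of -0.057 also says the lever is about 4 mm short. I'll re-grasp, move it forward and re-measure.

```bash
cat > nudge.py <<'E'
from h import *
from scipy.optimize import least_squares
import sys
def run(x0,x1):
    o=rot(86.3);y=-207.6
    move_l((400,y,400),o,rate=120);move_l((x0,y,380),o,rate=120)
    print(move_l((x0,y,282),o,rate=80,contact_N=12))
    gripper_to(0.0,35);s=state();print(s["tool_pos"],s["wrist_force"],s["width"])
    move_l((x1,y,282),o,rate=10);sleep(.3);s=state();print(s["tool_pos"],s["wrist_force"])
    gripper_to(0.5);sleep(.2)
    move_l((x1,y,380),o,rate=100);move_l((400,-190,420),o,rate=120);sleep(.2)
    p,P,K,T=look("w9");c0=np.array([486,-207,127.])
    m=(np.linalg.norm(P-c0,axis=-1)<20)&(P[...,2]>119)&(p.max(-1)<100);X=P[m]
    f=least_squares(lambda c:np.linalg.norm(X-c,axis=1)-11,c0,loss="soft_l1");x,y,z=P[...,0],P[...,1],P[...,2]
    m=(abs(y+207)<9)&(x>465)&(x<505)&(z>66)&(z<112)
    print("knob",f.x,"stem slope",np.polyfit(z[m],x[m],1)[0],m.sum(),"t",state()["time_s"])
run(float(sys.argv[1]),float(sys.argv[2]))
E
python3 nudge.py 482.4 487.4
```

```text
False
[ 482.55110127 -208.41756896  282.63325703] [-0.82399693 -3.15347292  4.87844223] 0.22796738572183808
[ 487.53392663 -208.61126502  282.70424   ] [-1.70402295 -3.75590728  7.26708379]
knob [ 487.42541184 -207.73084908  126.88002213] stem slope 0.012344726764559619 117 t 43.7
```

The lever is within about 0.01 rad of upright. One last look before handing in.

```bash
python3 - <<'E'
from h import *
move_l((360,-260,450),rate=150);sleep(.2)
p,d=capture("scene");P=cloud(*cam("scene"),d);z=P[...,2];x,y=P[...,0],P[...,1]
m=(z>24)&(z<34)&(x>420)&(x<560)&(y>60)&(y<160)&(p[...,2].astype(int)>p[...,0].astype(int)+50);print("tin",cv2.minAreaRect(P[m][:,:2].astype(np.float32)))
q=np.load("scene0_rgb.npy")[140:270,270:440];cv2.imwrite("pics/fin.png",np.hstack([cv2.resize(a,(400,306),interpolation=2) for a in(q,p[140:270,270:440])])[:,:,::-1]);print(state()["time_s"])
E
```

```text
tin ((486.8341369628906, 117.8712158203125), (60.940494537353516, 60.291263580322266), 89.380615234375)
44.675
```

View pics/fin.png

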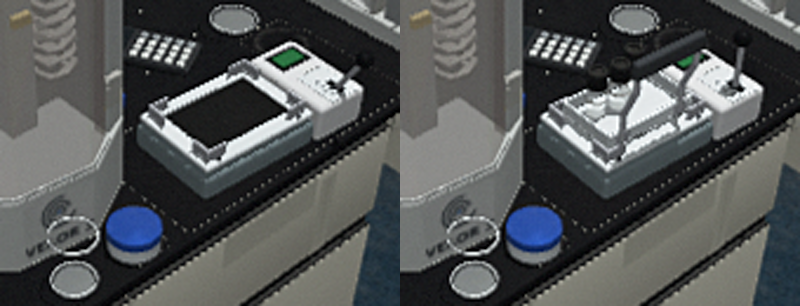

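The tray is inside the stops with its handle towards the robot and the vials standing. The lever is upright, and the beaker and tin haven't moved.

```bash
python3 -c "
from rig import *
sign_off()"
```

```text
the job is handed in; nothing more can be done
```

I carried the tray level by its handle and set it down on the shaker, then set the lever to half speed, let go, drew back and handed in at about 44.7 s.

- **Tray:** It sits between the four corner stops with the handle towards the robot. Its rim measured 79.4 mm high against 80 expected for lying flat, and it was centred to about 2 mm or better.
- **Vials:** They slid back towards the tray's rear wall during the carry but never toppled. All three were seen upright at set-down. In the last picture two caps show clearly and the handle partly hides the third.
- **Lever:** The first setting was about 4 mm short (-0.05 rad), seen in three cameras and in the stem's slope, so I gripped the knob again and corrected it. The last check put the knob at x = 487.4 mm against 486.4 mm for upright, and the stem slope was +0.012, so it is within about 0.02 rad of straight up.
- **Beaker and tin:** The tin's position matched its start within about 1 mm. I compared the beaker only by eye in before and after pictures, and it had not moved.

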